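# Find the balance point of a ballasted boom

## Robot

A 7-joint arm with a two-finger parallel gripper is mounted at the origin on a cart in front of the work surface, level with it; the furniture and walls round the work are solid. World frame = base frame: x ahead of the robot, y to its left, z up, the work surface at z = 0. Lengths are in m, angles in rad, forces in N, time in s.
With the tool pointing down it reaches from about 0.4 to 0.875 m from the base axis. Payload 4.4 kg.
Tool frame: the origin (TCP) lies on the centre line of the jaws, within the pads' length; the fingertips stand manip.nose_length ahead of it and the grasp point (between the pads) lies 8 mm behind it (manip.nose_length is the distance from the TCP to the fingertips, in m); z points along the fingers, y is the line along which they close (so a half turn about z gives the same grasp; the last joint's range is limited). The gripper opens to 85 mm and grips with 20 to 120 N. Pads are 22 mm wide; open, the fingers measure 114 mm over their backs; the gripper's body (76 mm by 85 mm) begins 54 mm behind the grasp point. The pads swing forward as they close: fully open they stand 13 mm farther back than shut.
Start: joints at [1.064, 0.628, 0.038, 1.517, -0.027, 0.996, -0.02], TCP at [0.277, -0.588, 0.242] pointing down, gripper open.
Joint ranges: [-3.06, 3.06], [-0.37, 2.12], [-1.25, 1.32], [0.18, 2.47], [-1.1, 4.24], [0.23, 1.98], [-2.94, 2.94]. Speed limits (rad/s): [2.57, 2.57, 3.14, 3.14, 3.14, 3.14, 3.14].

## Interface

Orientations are given as a unit quaternion [w, x, y, z].
In Python, from station import manip gives the robot as it stands.
- The arm moves only by the shell command python3 -m crank 'ROWS' [OPENING] [FORCE]. ROWS is JSON, a list of rows, each an object with "delta_pos": the shift along the world's x, y, z in mm, a list of three; "twist": the turn, a rotation vector about the world's x, y, z in rad, a list of three. A call has 1 to 12 rows; each row shifts and turns the commanded pose from where the row before left it; what a row does not reach is not made up. A row lasts 1/10 s, in which the tool goes at most 50 mm and 8.59 degrees, less where a joint would pass 70% of its speed; a pose out of reach is approached as far as the arm can. A call is refused whole if a number of a shift passes 50 or a number of a turn 0.15, either way. A call with a gripper value outside its range is refused whole. OPENING is the finger opening in mm, from 0 to 85.4, set as the call begins (- or left out, the last holds). The fingers move at their own pace and stop on an object; FORCE is the grip in N (left out, the last holds). Time passes only in rows, so rows that do not move let the fingers close. It gives the time, the measured TCP pose, the force, the opening and the grip force at its end, in the units of the state.
- manip.observe(): the state, without advancing time (a new reading comes with each control period).
- manip.snapshot(name): name is "scene" or "top" or "wrist"; returns a dict with "pixels" (420x560x3 uint8, red, green, blue), "z_map" (420x560 float32, m along the optical axis (not along the pixel's ray), 0 where there is no reading), "fx", "fy", "cx", "cy" (pixels), "dist" ([k1, k2, p1, p2, k3] as OpenCV has them; the pictures are not rectified), "R" (3x3) and "t" (3): a world point X has camera coordinates R X + t; the wrist camera has in their place "mount" (4x4, takes a point from camera to tool coordinates, whose origin is the TCP and whose axes are the flange's). Camera axes: x right, y down, z forward; pixel columns grow to the right and rows downward; lengths in m; the calibration is good to about 2 mm. A picture is of the moment at which its call begins: read the wrist's pose just before it.
- manip.finish_job(): hands the job in; it is judged then, once.
The state is a dict: "t": time; "joint_pos": joint angles; "qd": joint speeds; "effort": joint torques, N m; "ee_pos": TCP position; "eef_rot": TCP orientation; "force": force on the tool from outside, world axes, zero at the start; "wrist_torque": the same for the moment, N m; "width": finger opening in m; "gripper_force": force on a finger pad.
Only numpy, scipy, OpenCV 4.12 (cv2) and the standard library are available. Lean on these libraries where they do the work, as an engineer would, in place of code of your own. Each camera call takes 0.05 s, during which the arm holds its last target. There are 200 camera calls.

## Task

The aluminium boom hangs over to one side of the balancing stand, with its heavy end down on the bench. Slide it lengthwise over the ridge, without lifting it off, until it balances there by itself: level and still, roughly square across the ridge, both ends clear of the bench and nothing touching it but the stand. Leave the other things on the bench where they are.

Things in the scene. Friction and masses are not known exactly. Their poses are not given: they have to be found in the camera images.
- boom: closed aluminium bar, black end caps, 200 mm long (its y), 36 wide (x), 16 high (z), 0.3 to 0.6 kg; origin: middle of its underside. Ballast hidden inside puts the centre of mass up to 40 mm from mid-length, towards either end, new each time. Starts with its -y end down on the bench, its middle 45 to 65 mm to the -y side of the ridge. Friction of a touch at its end can stop it tipping: let go to see
- stand: balancing stand, fixed: grey base plate 100 mm (its x) by 50 mm (y) by 6 mm with a steel ridge along its x axis; origin: centre of the base's underside, on the bench. The boom lies along the stand's y axis
- ridge (a point): middle of the ridge's flat top, 20 mm above the bench; the ridge is 90 mm long (stand's x) and 14 mm wide (y). The boom stays level when its centre of mass is over this flat top (within 7 mm of its middle line), after rocking for up to 3 s; otherwise it tips until one end meets the bench, at a tilt of 0.1 to 0.4 rad
- flux_tin: bystander: round flat tin, 53 mm across, 22 mm high; origin at the centre of its underside
- bearing: bystander: ball bearing lying flat, 47 mm across, 14 mm high; origin at the centre of its underside
- fixture_block: bystander: light metal block with holes and pins, 50x80x37 mm; origin at the centre of its underside
- gear_motor: bystander: small gear motor lying down, 36x105x36 mm; origin at the centre of its underside
- hex_keys: bystander: black folding hex key set, 35x94x26 mm; origin at the centre of its underside
- spring_clamp: bystander: orange spring clamp, 51x100x17 mm; origin at the centre of its underside

How it is judged:
By the outcome, as a careful person would: the job done as asked, in the order asked, and still so for the second after the job is handed in, with the robot touching nothing.
It also fails if it takes over 72 s, if anything falls off the work surface, if the arm or the gripper's body presses on something with over 40 N, if the wrist force passes 120 N, or if a joint passes its speed limit or range.

## Working session

There is one attempt and no reset: what is moved stays moved. The work goes in short steps, Python scripts to look and compute and a shell command to move; the robot and the scene stay as the last step left them, time stands still between calls to the robot, and variables do not carry over. Pictures are saved under pics/ and viewed, at most 10 in all, crops included, and the job is handed in when it is done.

```bash
ls; mkdir -p pics
python3 - <<'E'
from station import manip
import cv2,numpy as np,pickle
print(manip.observe(), manip.nose_length)
for n in ("top","scene"):
    s=manip.snapshot(n); pickle.dump(s,open(n+".pkl","wb"))
    cv2.imwrite(f"pics/{n}0.png",s["pixels"][:,:,::-1])
    print(n,s["fx"],s["fy"],s["cx"],s["cy"],s["dist"],s["R"],s["t"])
E
```

```text
pics
{'t': 0.0, 'joint_pos': array([ 1.06422086,  0.62932636,  0.03846262,  1.51836881, -0.02701288,
        0.99632273, -0.01999943]), 'qd': array([ 0.00123702,  0.00035471,  0.00069278,  0.0009536 , -0.00162237,
        0.00141123,  0.00039283]), 'effort': array([-1.70439016e-04, -5.63411379e+01,  1.22625712e+00, -1.93448836e+01,
        1.10010777e-02,  1.06560200e-02, -8.55506471e-06]), 'ee_pos': array([ 0.27707471, -0.58731213,  0.24140202]), 'eef_rot': array([-9.27397257e-04,  9.75814850e-01,  2.18596591e-01, -2.20919440e-04]), 'force': array([-0.4004546, -0.079868 , -0.0266237]), 'wrist_torque': array([0.02536139, 0.00710615, 0.00063751]), 'gripper_force': 0.0, 'width': 0.08559942507731196} 0.011
top 392.80071117044565 392.80071117044565 279.7197492567866 202.61119003847 [-0.04057276  0.          0.          0.          0.        ] [[ 0.02599534 -0.99961201  0.01000337]
 [-0.9881694  -0.0272082  -0.1509336 ]
 [ 0.15114721 -0.00596145 -0.98849329]] [-0.23967003  0.54135286  1.02596242]
scene 526.4163118274732 526.4163118274732 283.3965694483645 200.833900997301 [-0.1181344  0.         0.         0.         0.       ] [[-0.76481867 -0.64404978  0.0158831 ]
 [-0.35879016  0.40533299 -0.84081793]
 [ 0.53509066 -0.64877195 -0.54108497]] [0.25765605 0.33620801 1.04624178]
```

View pics/top0.png

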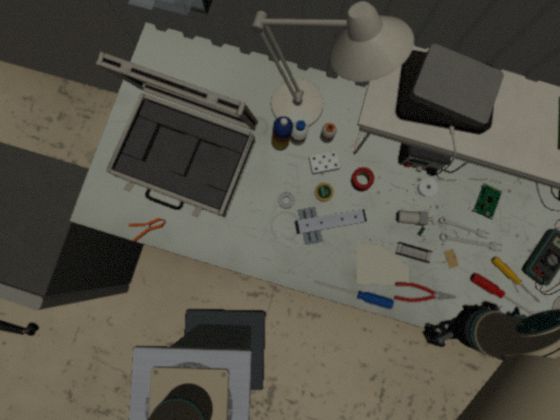

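View pics/scene0.png

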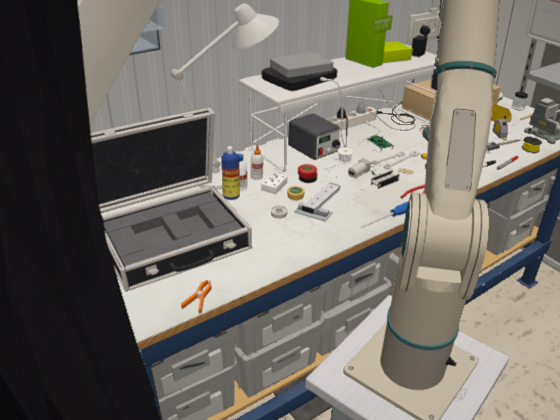

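The top view shows the boom from about (296,227) to (366,215). The stand is under its left end near (309,226), and the right (-y) end is down. The bearing is at (287,200), the tin at (323,191), and the motor at (412,217). Next I'll measure positions and check a crop.

```bash
cat > h.py <<'E'
import cv2,numpy as np
def K(s): return np.array([[s["fx"],0,s["cx"]],[0,s["fy"],s["cy"]],[0,0,1]])
def rays(s,uv):
    p=cv2.undistortPoints(np.float64(uv).reshape(-1,1,2),K(s),np.array(s["dist"]))[:,0]
    return np.c_[p,np.ones(len(p))]
def cloud(s,uv):  # world points from depth
    uv=np.asarray(uv); z=s["z_map"][uv[:,1].astype(int),uv[:,0].astype(int)]
    c=rays(s,uv)*z[:,None]
    return (c-s["t"])@s["R"]
def plane(s,uv,h):
    d=rays(s,uv)@s["R"]; o=-s["R"].T@s["t"]; return o+d*((np.asarray(h)-o[2])/d[:,2])[:,None]
def grid(s,x0,x1,y0,y1):
    u,v=np.meshgrid(np.arange(x0,x1),np.arange(y0,y1)); return np.c_[u.ravel(),v.ravel()]
E
python3 - <<'E'
from h import *; import pickle
np.set_printoptions(precision=4,suppress=True)
s=pickle.load(open("top.pkl","rb"))
uv=grid(s,265,440,150,265); P=cloud(s,uv)
print("bench z",np.median(P[:,2]))
z=P[:,2].reshape(115,175)
a=cv2.resize(s["pixels"][150:265,265,None][:0] if 0 else s["pixels"][150:265,265:440],None,fx=4,fy=4,interpolation=cv2.INTER_CUBIC)
a=np.clip(a*1.6,0,255).astype(np.uint8)
cv2.imwrite("pics/crop1.png",a[:,:,::-1])
m=(z>0.010).astype(np.uint8)
n,l,st,c=cv2.connectedComponentsWithStats(m)
for i in range(1,n):
    if st[i,4]<30: continue
    Q=P[l.ravel()==i]; print(i,st[i],Q.min(0),Q.max(0),Q.mean(0))
E
```

```text
bench z 0.001460136416822687
1 [ 44   1  31  23 533] [ 0.6385 -0.391   0.0101] [ 0.7032 -0.3041  0.041 ] [ 0.6693 -0.3468  0.0254]
3 [133   0  42  29 848] [ 0.3861 -0.6669  0.0108] [ 0.7131 -0.2187  1.0983] [ 0.6663 -0.6002  0.084 ]
7 [ 86  17  23  24 356] [ 0.3861 -0.482   0.011 ] [ 0.6555 -0.2187  1.0983] [ 0.6228 -0.4516  0.0369]
15 [153  27  20  19 306] [ 0.3861 -0.6621  0.0107] [ 0.6324 -0.2187  1.0983] [ 0.6046 -0.6336  0.0383]
19 [ 49  32  20  20 290] [ 0.3861 -0.3732  0.0128] [ 0.6128 -0.2187  1.0983] [ 0.5847 -0.3458  0.0258]
25 [ 13  41  17  17 166] [ 0.5395 -0.265   0.0101] [ 0.5855 -0.22    0.0196] [ 0.5622 -0.2416  0.0136]
36 [  29   59   73   35 1121] [ 0.3861 -0.4667  0.01  ] [ 0.5398 -0.2187  1.0983] [ 0.5001 -0.3553  0.0347]
38 [131  60  38  16 428] [ 0.3861 -0.6525  0.0116] [ 0.5395 -0.2187  1.0983] [ 0.5178 -0.5902  0.0394]
63 [131  92  36  22 417] [ 0.3861 -0.6436  0.0101] [ 0.4502 -0.2187  1.0983] [ 0.4234 -0.5914  0.0315]
```

View pics/crop1.png

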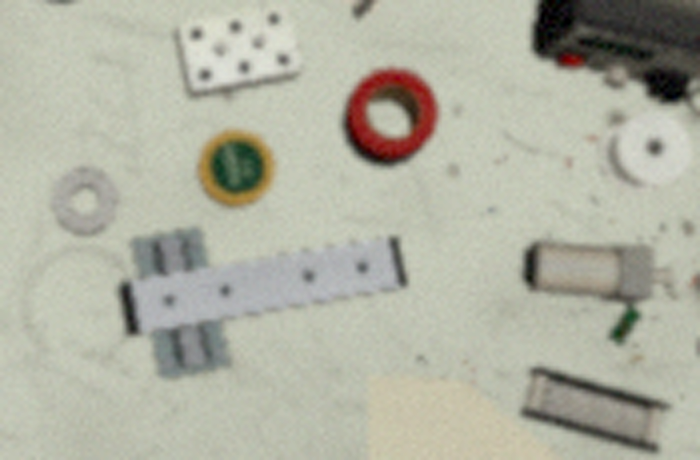

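The crop shows the boom lying from crop (128,307) to (398,262). The stand is under its left end, and there is clear bench behind the right end. Now I'll fit the geometry.

Run:
```python
from h import *; import pickle
np.set_printoptions(precision=4,suppress=True)
s=pickle.load(open("top.pkl","rb"))
uv=grid(s,290,372,205,245); P=cloud(s,uv)
C=np.array([[297,226.5],[364.5,215.5]]) # end-cap pixel estimates
A=plane(s,C,[.039,.016]); print("ends",A)
d=(A[1]-A[0])[:2]; d/=np.linalg.norm(d); n=np.array([-d[1],d[0]])
r=(P[:,:2]-A[0,:2]); a=r@d; b=r@n
k=(abs(b)<.012)&(a>.01)&(a<.18)&(P[:,2]<.07)
f=np.polyfit(a[k],P[k,2],1); print("top z=",f,np.std(P[k,2]-np.polyval(f,a[k])),k.sum())
# stand: bright edges
R=plane(s,np.array([[265+168/4,150+250/4],[265+192/4,150+350/4]]),.02); print("ridge ends",R,R.mean(0))
e=(R[1]-R[0])[:2]; print("ridge yaw",np.degrees(np.arctan2(*e[::-1])),"boom dir",np.degrees(np.arctan2(*d[::-1])),"mid-ridge along", (A.mean(0)-R.mean(0))[:2]@d)
```

```text
ends [[ 0.484  -0.2735  0.039 ]
 [ 0.5218 -0.4622  0.016 ]]
top z= [-0.1348  0.0427] 0.0019315889669917197 522
ridge ends [[ 0.5254 -0.3015  0.02  ]
 [ 0.4567 -0.319   0.02  ]] [ 0.491  -0.3103  0.02  ]
ridge yaw -165.650070611024 boom dir -78.67948223561552 mid-ridge along 0.058842638592679984
```

```bash
python3 -m crank '[{"delta_pos":[28,9,-6],"twist":[0,0,0.149]},{"delta_pos":[28,9,-6],"twist":[0,0,0.149]},{"delta_pos":[28,9,-6],"twist":[0,0,0.149]},{"delta_pos":[28,9,-6],"twist":[0,0,0.149]},{"delta_pos":[28,9,-6],"twist":[0,0,0.149]},{"delta_pos":[28,9,-6],"twist":[0,0,0.149]},{"delta_pos":[28,9,-6],"twist":[0,0,0.149]},{"delta_pos":[28,9,-6],"twist":[0,0,0.149]},{"delta_pos":[28,9,-6],"twist":[0,0,0.149]},{"delta_pos":[0,0,0],"twist":[0,0,0]},{"delta_pos":[0,0,0],"twist":[0,0,0]}]' 15 20
python3 - <<'E'
from h import *; from station import manip; import pickle
o=manip.observe(); s=manip.snapshot("wrist"); s["o"]=o; pickle.dump(s,open("w1.pkl","wb"))
cv2.imwrite("pics/w1.png",s["pixels"][:,:,::-1]); print(o["ee_pos"],o["eef_rot"],s["mount"],s["fx"],s["cx"],s["cy"])
E
```

```text
t: 1.2
ee_pos: [0.5295, -0.5061, 0.1872]
eef_rot: [-0.001, 0.629, 0.778, 0.0]
force: [-0.4, -0.5, 0.8]
width: 0.015
gripper_force: 0.0
[ 0.52946777 -0.50607191  0.18724916] [-9.16577904e-04  6.28593577e-01  7.77733416e-01  8.77877753e-05] [[ 2.51011917e-04 -9.49578009e-01 -3.13530766e-01  7.91383424e-02]
 [ 9.99999807e-01  6.00517603e-05  6.18720900e-04  1.74744779e-03]
 [-5.68695686e-04 -3.13530860e-01  9.49577841e-01 -1.30669590e-01]
 [ 0.00000000e+00  0.00000000e+00  0.00000000e+00  1.00000000e+00]] 294.7219245550654 279.381948126309 208.1584376409328
```

View pics/w1.png

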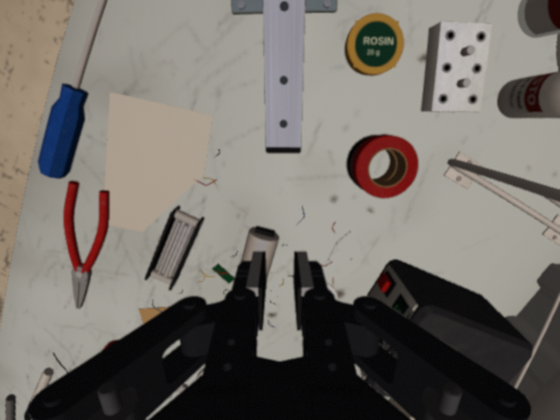

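The wrist view shows the boom's -y end cap at (267–300, 150), straight ahead of the fingers. The stand is at the top edge around (285,5), and the red tape is to the right.

```bash
cat >> h.py <<'E'
from scipy.spatial.transform import Rotation
def towrist(s):  # add R,t for a wrist shot
    T=np.eye(4); q=s["o"]["eef_rot"]; T[:3,:3]=Rotation.from_quat([q[1],q[2],q[3],q[0]]).as_matrix(); T[:3,3]=s["o"]["ee_pos"]
    M=np.linalg.inv(T@s["mount"]); s["R"]=M[:3,:3]; s["t"]=M[:3,3]; return s
E
python3 - <<'E'
from h import *; import pickle
np.set_printoptions(precision=4,suppress=True)
s=towrist(pickle.load(open("w1.pkl","rb")))
print("end top corners",plane(s,[[267,147],[300,147]],[.016,.016]), "bottom",plane(s,[[267.,152.5],[300,152.5]],[0,0]))
print("far edges",plane(s,[[265,15],[304,15]],[.033,.033]))
print("depth end",cloud(s,np.array([[283,140],[283,60],[283,20]])))
print("stand base corners",plane(s,[[232,12],[336,12]],[.006,.006]))
q=s["o"]["eef_rot"]; R=Rotation.from_quat([q[1],q[2],q[3],q[0]]).as_matrix(); print(R, np.degrees(np.arctan2(R[1,0],R[0,0])))
E
```

```text
end top corners [[ 0.5095 -0.4644  0.016 ]
 [ 0.5422 -0.4574  0.016 ]] bottom [[ 0.5104 -0.4721  0.    ]
 [ 0.545  -0.4646  0.    ]]
far edges [[ 0.4856 -0.352   0.033 ]
 [ 0.5183 -0.345   0.033 ]]
depth end [[ 0.5238 -0.454   0.0188]
 [ 0.5082 -0.383   0.025 ]
 [ 0.5014 -0.352   0.0304]]
stand base corners [[ 0.4519 -0.3485  0.006 ]
 [ 0.5474 -0.3279  0.006 ]]
[[-0.2097  0.9778 -0.0013]
 [ 0.9778  0.2097  0.0013]
 [ 0.0015 -0.001  -1.    ]] 102.10704553264385
```

```bash
python3 -m crank '[{"delta_pos":[1,1,-30],"twist":[0,0,0]},{"delta_pos":[1,1,-30],"twist":[0,0,0]},{"delta_pos":[1,1,-30],"twist":[0,0,0]},{"delta_pos":[1,1,-30],"twist":[0,0,0]},{"delta_pos":[0,1,-25],"twist":[0,0,0]},{"delta_pos":[0,1,-15],"twist":[0,0,0]},{"delta_pos":[0,1,-9],"twist":[0,0,0]},{"delta_pos":[0,0,0],"twist":[0,0,0]},{"delta_pos":[0,0,0],"twist":[0,0,0]}]'
python3 -m crank '[{"delta_pos":[-1,5,0],"twist":[0,0,0]},{"delta_pos":[-1,5,0],"twist":[0,0,0]},{"delta_pos":[-1,5,0],"twist":[0,0,0]},{"delta_pos":[-1,5,0],"twist":[0,0,0]},{"delta_pos":[-1,4,0],"twist":[0,0,0]},{"delta_pos":[-1,4,0],"twist":[0,0,0]},{"delta_pos":[0,0,0],"twist":[0,0,0]}]'
python3 - <<'E'
from h import *; from station import manip; import pickle
o=manip.observe(); s=manip.snapshot("wrist"); s["o"]=o; pickle.dump(s,open("w2.pkl","wb"))
cv2.imwrite("pics/w2.png",s["pixels"][:,:,::-1])
E
```

```text
t: 2.15
ee_pos: [0.5339, -0.5007, 0.0206]
eef_rot: [0.001, 0.629, 0.777, -0.0]
force: [-0.3, -0.0, -0.3]
width: 0.0151
gripper_force: 0.0
t: 2.85
ee_pos: [0.5274, -0.472, 0.0196]
eef_rot: [0.0, 0.629, 0.778, -0.0]
force: [-0.1, -0.2, 0.0]
width: 0.0149
gripper_force: 0.5
```

View pics/w2.png

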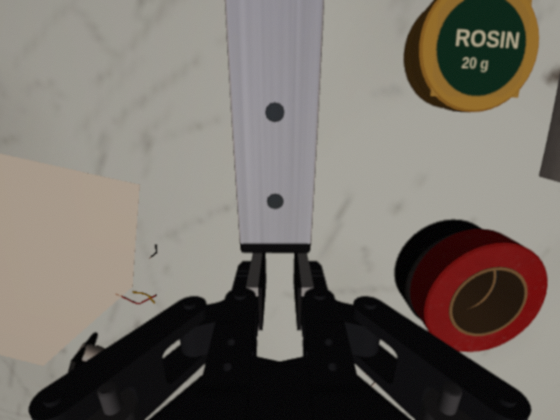

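The wrist view shows the fingers just behind the end cap at (275,247), well centred. I'll add a status helper for tilt, end position and yaw, then push in steps.

```bash
cat > st.py <<'E'
from h import *; from station import manip; import sys
u=np.array([-.2097,.9778]); n=np.array([.9778,.2097]); C=np.array([.4944,-.3137])
o=manip.observe(); s=manip.snapshot("wrist"); s["o"]=o; towrist(s)
uv=grid(s,150,430,0,300); P=cloud(s,uv); r=P[:,:2]-C; a=r@u; b=r@n
tcp=(o["ee_pos"][:2]-C)@u
k=(abs(b)<.012)&(P[:,2]>.006)&(P[:,2]<.06)&(a>tcp+.018)
f=np.polyfit(a[k],P[k,2],1)
g=k&(abs(P[:,2]-np.polyval(f,a))<.006); f=np.polyfit(a[g],P[g,2],1)
# sides: lateral extent of points near the top plane, at two stations -> yaw
w=(abs(P[:,2]-np.polyval(f,a))<.006)&(abs(b)<.035)&(a>tcp+.02)&(P[:,2]>.01)
A=np.c_[a[w],np.ones(w.sum())]; yaw=np.linalg.lstsq(A,b[w],rcond=None)[0]
print("t %.2f tilt %.4f ztop@end %.4f end>= %.4f seen to %.3f tcp_a %.4f F %s lat@ridge %.4f yaw %.3f"%(o["t"],f[0],np.polyval(f,a[g].min()),np.percentile(a[g],.3),a[g].max(),tcp,np.round(o["force"],1),yaw[1],yaw[0]))
if len(sys.argv)>1: cv2.imwrite("pics/"+sys.argv[1]+".png",s["pixels"][:,:,::-1])
E
python3 st.py
python3 -m crank '[{"delta_pos":[-1,5,0],"twist":[0,0,0]},{"delta_pos":[-1,5,0],"twist":[0,0,0]},{"delta_pos":[0,0,0],"twist":[0,0,0]}]'|grep force:
python3 st.py
python3 -m crank '[{"delta_pos":[1,-4,0],"twist":[0,0,0]},{"delta_pos":[1,-4,0],"twist":[0,0,0]},{"delta_pos":[0,0,0],"twist":[0,0,0]}]'|grep force:
python3 st.py
```

```text
t 2.90 tilt 0.1375 ztop@end 0.0161 end>= -0.1431 seen to -0.043 tcp_a -0.1616 F [ 1.2 -1.6  0.7] lat@ridge -0.0009 yaw 0.002
force: [0.8, -2.5, 1.1]
gripper_force: 0.7
t 3.25 tilt 0.1494 ztop@end 0.0162 end>= -0.1320 seen to -0.033 tcp_a -0.1505 F [ 0.8 -2.5  1.1] lat@ridge -0.0014 yaw -0.002
force: [0.1, -1.2, -0.2]
gripper_force: 0.0
t 3.60 tilt 0.1487 ztop@end 0.0151 end>= -0.1397 seen to -0.042 tcp_a -0.1601 F [ 0.1 -1.2 -0.2] lat@ridge -0.0013 yaw -0.002
```

```bash
python3 -m crank '[{"delta_pos":[-1.1,5,0],"twist":[0,0,0]},{"delta_pos":[-1.1,5,0],"twist":[0,0,0]},{"delta_pos":[-1.1,5,0],"twist":[0,0,0]},{"delta_pos":[0,0,0],"twist":[0,0,0]},{"delta_pos":[1,-5,0],"twist":[0,0,0]},{"delta_pos":[1,-5,0],"twist":[0,0,0]},{"delta_pos":[0,0,0],"twist":[0,0,0]},{"delta_pos":[0,0,0],"twist":[0,0,0]}]'|grep force:
python3 st.py
python3 -m crank '[{"delta_pos":[-1.1,5,0],"twist":[0,0,0]},{"delta_pos":[-1.1,5,0],"twist":[0,0,0]},{"delta_pos":[-1.1,5,0],"twist":[0,0,0]},{"delta_pos":[0,0,0],"twist":[0,0,0]},{"delta_pos":[1,-5,0],"twist":[0,0,0]},{"delta_pos":[1,-5,0],"twist":[0,0,0]},{"delta_pos":[0,0,0],"twist":[0,0,0]},{"delta_pos":[0,0,0],"twist":[0,0,0]}]'|grep force:
python3 st.py
```

```text
force: [-0.1, -0.4, 0.5]
gripper_force: 0.0
t 4.45 tilt 0.1580 ztop@end 0.0151 end>= -0.1322 seen to -0.036 tcp_a -0.1547 F [-0.1 -0.4  0.5] lat@ridge -0.0014 yaw -0.004
force: [-0.1, 0.6, -0.7]
gripper_force: 0.0
t 5.30 tilt 0.1645 ztop@end 0.0150 end>= -0.1277 seen to -0.032 tcp_a -0.1495 F [-0.1  0.6 -0.7] lat@ridge -0.0013 yaw -0.005
```

```bash
python3 -m crank '[{"delta_pos":[-1.1,5,0],"twist":[0,0,0]},{"delta_pos":[-1.1,5,0],"twist":[0,0,0]},{"delta_pos":[-1.2,5.5,0],"twist":[0,0,0]},{"delta_pos":[0,0,0],"twist":[0,0,0]},{"delta_pos":[1,-5,0],"twist":[0,0,0]},{"delta_pos":[1,-5,0],"twist":[0,0,0]},{"delta_pos":[0,0,0],"twist":[0,0,0]},{"delta_pos":[0,0,0],"twist":[0,0,0]}]'|grep force:
python3 st.py
python3 -m crank '[{"delta_pos":[-1.1,5,0],"twist":[0,0,0]},{"delta_pos":[-1.1,5,0],"twist":[0,0,0]},{"delta_pos":[-1.2,5.5,0],"twist":[0,0,0]},{"delta_pos":[0,0,0],"twist":[0,0,0]},{"delta_pos":[1,-5,0],"twist":[0,0,0]},{"delta_pos":[1,-5,0],"twist":[0,0,0]},{"delta_pos":[0,0,0],"twist":[0,0,0]},{"delta_pos":[0,0,0],"twist":[0,0,0]}]'|grep force:
python3 st.py
```

```text
force: [-0.4, 0.4, -0.1]
gripper_force: 0.0
t 6.15 tilt 0.1731 ztop@end 0.0150 end>= -0.1221 seen to -0.026 tcp_a -0.1438 F [-0.4  0.4 -0.1] lat@ridge -0.0012 yaw -0.006
force: [-0.6, 0.3, -0.1]
gripper_force: 0.0
t 7.00 tilt 0.1821 ztop@end 0.0150 end>= -0.1163 seen to -0.021 tcp_a -0.1381 F [-0.6  0.3 -0.1] lat@ridge -0.0009 yaw -0.006
```

```bash
python3 -m crank '[{"delta_pos":[-1.1,5,0],"twist":[0,0,0]},{"delta_pos":[-1.1,5,0],"twist":[0,0,0]},{"delta_pos":[-1.2,5.5,0],"twist":[0,0,0]},{"delta_pos":[0,0,0],"twist":[0,0,0]},{"delta_pos":[1,-5,0],"twist":[0,0,0]},{"delta_pos":[1,-5,0],"twist":[0,0,0]},{"delta_pos":[0,0,0],"twist":[0,0,0]},{"delta_pos":[0,0,0],"twist":[0,0,0]}]'|grep force:
python3 st.py
python3 -m crank '[{"delta_pos":[-1.1,5,0],"twist":[0,0,0]},{"delta_pos":[-1.1,5,0],"twist":[0,0,0]},{"delta_pos":[-1.2,5.5,0],"twist":[0,0,0]},{"delta_pos":[0,0,0],"twist":[0,0,0]},{"delta_pos":[1,-5,0],"twist":[0,0,0]},{"delta_pos":[1,-5,0],"twist":[0,0,0]},{"delta_pos":[0,0,0],"twist":[0,0,0]},{"delta_pos":[0,0,0],"twist":[0,0,0]}]'|grep force:
python3 st.py
```

```text
force: [-0.6, -0.2, -1.0]
gripper_force: 0.0
t 7.85 tilt 0.1921 ztop@end 0.0149 end>= -0.1105 seen to -0.015 tcp_a -0.1324 F [-0.6 -0.2 -1. ] lat@ridge -0.0007 yaw -0.006
force: [-0.0, -0.2, 0.3]
gripper_force: 0.0
t 8.70 tilt 0.2031 ztop@end 0.0149 end>= -0.1054 seen to -0.010 tcp_a -0.1266 F [-0.  -0.2  0.3] lat@ridge -0.0004 yaw -0.006
```

```bash
python3 -m crank '[{"delta_pos":[-1.1,5,0],"twist":[0,0,0]},{"delta_pos":[-1.1,5,0],"twist":[0,0,0]},{"delta_pos":[-1.2,5.5,0],"twist":[0,0,0]},{"delta_pos":[0,0,0],"twist":[0,0,0]},{"delta_pos":[1,-5,0],"twist":[0,0,0]},{"delta_pos":[1,-5,0],"twist":[0,0,0]},{"delta_pos":[0,0,0],"twist":[0,0,0]},{"delta_pos":[0,0,0],"twist":[0,0,0]}]'|grep force:
python3 st.py
python3 -m crank '[{"delta_pos":[-1.1,5,0],"twist":[0,0,0]},{"delta_pos":[-1.1,5,0],"twist":[0,0,0]},{"delta_pos":[-1.2,5.5,0],"twist":[0,0,0]},{"delta_pos":[0,0,0],"twist":[0,0,0]},{"delta_pos":[1,-5,0],"twist":[0,0,0]},{"delta_pos":[1,-5,0],"twist":[0,0,0]},{"delta_pos":[0,0,0],"twist":[0,0,0]},{"delta_pos":[0,0,0],"twist":[0,0,0]}]'|grep force:
python3 st.py
```

```text
force: [-1.3, 0.4, -0.3]
gripper_force: 0.0
t 9.55 tilt 0.1650 ztop@end 0.0196 end>= -0.0998 seen to -0.004 tcp_a -0.1209 F [-1.3  0.4 -0.3] lat@ridge -0.0001 yaw -0.006
force: [-0.2, -0.1, 0.4]
gripper_force: 0.0
t 10.40 tilt -0.0271 ztop@end 0.0377 end>= -0.0927 seen to 0.001 tcp_a -0.1154 F [-0.2 -0.1  0.4] lat@ridge 0.0003 yaw -0.004
```

```bash
Z='x'; python3 -m crank '[{"delta_pos":[1,-5,0],"twist":[0,0,0]},{"delta_pos":[0,0,0],"twist":[0,0,0]},{"delta_pos":[0,0,0],"twist":[0,0,0]},{"delta_pos":[0,0,0],"twist":[0,0,0]},{"delta_pos":[0,0,0],"twist":[0,0,0]},{"delta_pos":[0,0,0],"twist":[0,0,0]},{"delta_pos":[0,0,0],"twist":[0,0,0]},{"delta_pos":[0,0,0],"twist":[0,0,0]},{"delta_pos":[0,0,0],"twist":[0,0,0]},{"delta_pos":[0,0,0],"twist":[0,0,0]}]'|grep force:
python3 st.py
python3 -m crank '[{"delta_pos":[0,0,0],"twist":[0,0,0]},{"delta_pos":[0,0,0],"twist":[0,0,0]},{"delta_pos":[0,0,0],"twist":[0,0,0]},{"delta_pos":[0,0,0],"twist":[0,0,0]},{"delta_pos":[0,0,0],"twist":[0,0,0]},{"delta_pos":[0,0,0],"twist":[0,0,0]},{"delta_pos":[0,0,0],"twist":[0,0,0]},{"delta_pos":[0,0,0],"twist":[0,0,0]},{"delta_pos":[0,0,0],"twist":[0,0,0]},{"delta_pos":[0,0,0],"twist":[0,0,0]},{"delta_pos":[0,0,0],"twist":[0,0,0]},{"delta_pos":[0,0,0],"twist":[0,0,0]}]'|grep force:
python3 st.py; sleep 0; python3 st.py
```

```text
force: [0.5, -0.2, -0.7]
gripper_force: 0.0
t 11.45 tilt -0.0016 ztop@end 0.0352 end>= -0.0933 seen to -0.004 tcp_a -0.1204 F [ 0.5 -0.2 -0.7] lat@ridge 0.0003 yaw -0.005
force: [0.4, -0.0, -0.3]
gripper_force: 0.0
t 12.70 tilt -0.0021 ztop@end 0.0352 end>= -0.0933 seen to -0.004 tcp_a -0.1204 F [ 0.4 -0.  -0.3] lat@ridge 0.0003 yaw -0.005
t 12.75 tilt -0.0123 ztop@end 0.0363 end>= -0.0933 seen to -0.004 tcp_a -0.1204 F [ 0.1 -0.8 -0.2] lat@ridge 0.0003 yaw -0.004
```

```bash
python3 st.py; python3 -m crank '[{"delta_pos":[2,-10,0],"twist":[0,0,0]},{"delta_pos":[3,-15,0],"twist":[0,0,0]},{"delta_pos":[2,-10,10],"twist":[0,0,0]},{"delta_pos":[0,0,20],"twist":[0,0,0]},{"delta_pos":[0,0,30],"twist":[0,0,0]},{"delta_pos":[0,0,30],"twist":[0,0,0]},{"delta_pos":[0,0,20],"twist":[0,0,0]},{"delta_pos":[0,0,0],"twist":[0,0,0]},{"delta_pos":[0,0,0],"twist":[0,0,0]},{"delta_pos":[0,0,0],"twist":[0,0,0]}]'|grep ee_pos
python3 st.py
python3 -m crank '[{"delta_pos":[0,0,0],"twist":[0,0,0]},{"delta_pos":[0,0,0],"twist":[0,0,0]},{"delta_pos":[0,0,0],"twist":[0,0,0]},{"delta_pos":[0,0,0],"twist":[0,0,0]},{"delta_pos":[0,0,0],"twist":[0,0,0]},{"delta_pos":[0,0,0],"twist":[0,0,0]},{"delta_pos":[0,0,0],"twist":[0,0,0]},{"delta_pos":[0,0,0],"twist":[0,0,0]},{"delta_pos":[0,0,0],"twist":[0,0,0]},{"delta_pos":[0,0,0],"twist":[0,0,0]},{"delta_pos":[0,0,0],"twist":[0,0,0]},{"delta_pos":[0,0,0],"twist":[0,0,0]}]'|grep ee_pos
python3 st.py; python3 st.py w9
python3 -c "
from station import manip; import cv2
s=manip.snapshot('scene'); p=s['pixels'][140:260,230:390,::-1]
cv2.imwrite('pics/sc9.png',cv2.resize(p,None,fx=4,fy=4,interpolation=cv2.INTER_CUBIC))"
```

```text
t 12.80 tilt -0.0096 ztop@end 0.0360 end>= -0.0930 seen to -0.004 tcp_a -0.1203 F [-0.2  0.1 -0. ] lat@ridge 0.0003 yaw -0.004
ee_pos: [0.5234, -0.4667, 0.1278]
t 13.85 tilt -0.0034 ztop@end 0.0354 end>= -0.0938 seen to -0.004 tcp_a -0.1557 F [-1.4 -0.1  0.3] lat@ridge 0.0003 yaw -0.005
ee_pos: [0.5243, -0.4669, 0.1293]
t 15.10 tilt -0.0031 ztop@end 0.0353 end>= -0.0938 seen to -0.004 tcp_a -0.1561 F [ 0.5 -0.5 -0.6] lat@ridge 0.0003 yaw -0.006
t 15.15 tilt -0.0030 ztop@end 0.0353 end>= -0.0937 seen to -0.004 tcp_a -0.1561 F [-0.5  0.3  0.5] lat@ridge 0.0003 yaw -0.006
```

View pics/w9.png

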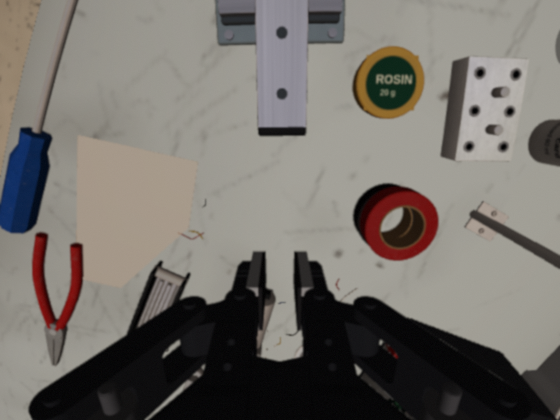

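View pics/sc9.png

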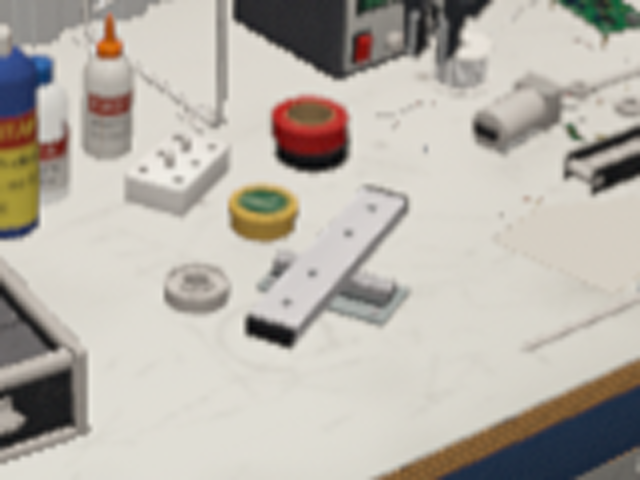

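The wrist view shows the boom level and square across the stand, with its end cap at (282,130) well clear of the fingers. The scene crop shows both ends off the bench and the bystanders where they were. One last stillness check before handing in.

```bash
python3 -m crank '[{"delta_pos":[0,0,0],"twist":[0,0,0]},{"delta_pos":[0,0,0],"twist":[0,0,0]},{"delta_pos":[0,0,0],"twist":[0,0,0]},{"delta_pos":[0,0,0],"twist":[0,0,0]},{"delta_pos":[0,0,0],"twist":[0,0,0]},{"delta_pos":[0,0,0],"twist":[0,0,0]},{"delta_pos":[0,0,0],"twist":[0,0,0]},{"delta_pos":[0,0,0],"twist":[0,0,0]},{"delta_pos":[0,0,0],"twist":[0,0,0]},{"delta_pos":[0,0,0],"twist":[0,0,0]},{"delta_pos":[0,0,0],"twist":[0,0,0]},{"delta_pos":[0,0,0],"twist":[0,0,0]}]' >/dev/null
for i in 1 2 3 4 5; do python3 st.py|cut -c1-60; done
```

```text
t 16.45 tilt -0.0031 ztop@end 0.0353 end>= -0.0937 seen to -
t 16.50 tilt -0.0031 ztop@end 0.0353 end>= -0.0937 seen to -
t 16.55 tilt -0.0026 ztop@end 0.0353 end>= -0.0937 seen to -
t 16.60 tilt -0.0027 ztop@end 0.0353 end>= -0.0937 seen to -
t 16.65 tilt -0.0029 ztop@end 0.0353 end>= -0.0938 seen to -
```

```bash
python3 -c "
from station import manip; print(manip.finish_job())"
```

```text
the job is handed in; nothing more can be done
None
```

The boom balances by itself on the ridge, level to within about 3 mrad, still, square to the stand, and clear of the bench and the gripper; the other things looked undisturbed, and I handed the job in at about 17 s.

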